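# Load the washer's dosing drawer, prime the softener and start

### The job

Get the wash ready: lift the grey liquid insert out of the drawer's left bay and set it flat in the aluminium drip tray, then put every oblong tablet into the left bay and every round tablet into the right bay. Next give the softener pump two full strokes, pressing its head right down to the stop and letting it come all the way up each time, and only then push the drawer fully shut. Last, with the drawer shut, twist the start knob clockwise to its stop and let it spring back; leave everything else on the bench where it stands.

Things in the scene. Friction and masses are not known exactly. Their poses are not given: they have to be found in the camera images.
- console_edge (a point): Middle of the upper front edge of the dosing console, a fixed white box 240 (x) x 250 (y) x 90 mm high, open at the front (-x side, which faces the robot) for the drawer. x points into the console, the way the drawer is pushed shut, y to the left. The console's flat top, 90 mm above the bench, covers what lies beyond this edge.
- drawer_body (a joint): Opening of the dispenser drawer in m: 0 shut, 0.15 fully out towards the robot (along -x of the console). It starts almost fully out. It slides with about 3 N of friction, has no spring and stays where it is left. The tops of its side, rear and dividing walls stand 58 mm above the bench, its inner floor 14 mm; its front panel is 246 mm wide, 12 mm thick, and spans heights 8 to 66 mm.
- drawer_front (a point): Centre of the outer face of the drawer's front panel, 37 mm above the bench (moves with the drawer); axes as the console's.
- bay_left (a point): Centre of the floor of the drawer's left bay (left as seen by the robot, +y), for the oblong wash tablets; the insert sits in it at the start. Inside 145 (x) x 98 mm (y), 44 mm deep; axes as the console's, moves with the drawer.
- bay_right (a point): Centre of the floor of the drawer's right bay (-y side), for the round pre-wash tablets. Inside 145 (x) x 90 mm (y), 44 mm deep; axes as the console's, moves with the drawer. A 5 mm wall parts it from the left bay.
- insert: Grey lift-out insert for liquid, a loose shallow open tray 125 (x) x 88 (y) x 24 mm high (walls and floor 3 mm), 90 g, with an upright round finger post at its centre, 18 mm thick, its top 56 mm above the insert's underside. Origin: centre of the underside; z up. It may be gripped by the upper part of the post.
- drip_tray: Fixed aluminium tray 190 (x) x 160 (y) x 18 mm high, walls 4 mm, floor 4 mm thick, empty at the start; left or right at the front of the bench. Origin: centre of its underside.
- mat: Fixed thin black rubber mat 180 (x) x 220 (y) x 3 mm with the tablets on it, on the other side from the drip tray. Origin: centre of its underside.
- pump_top (a point): Centre of the top face of the primer pump's plunger head: a flat round head 38 mm across, 165 mm above the bench when up, on a fixed white canister 84 mm across. A small spout sticks out 46 mm from the axis on one side. Moves with the head.
- pump_head (a joint): How far the plunger head is pressed, in m: 0 up, 0.022 at its stop. It goes straight down; the spring takes about 3.5 N to start and 9 N at the stop, and brings it back up by itself.
- knob_grip (a point): Start knob: point on its vertical axis, 89 mm above the bench, where its grip bar is pinched. The bar is 46 mm long (along this point's x), 12 mm thick (along its y) and spans heights 71 to 101 mm, on top of a fixed grey box 90 x 90 x 58 mm. The point turns with the knob.
- knob_body (a joint): Turn of the start knob in rad: 0 at rest, 1.2 at its stop, clockwise as seen from above. A spring resists with 0.035 N m at the start and 0.155 N m at the stop, and turns it back to 0 when released.
- block1: Oblong white wash tablet, a loose block 40 (x) x 28 (y) x 18 mm high, 30 g, flat on the mat. Origin: centre of its underside. Two or three of block1 to block3 are present.
- block2: Oblong white wash tablet, a loose block 40 (x) x 28 (y) x 18 mm high, 30 g, flat on the mat. Origin: centre of its underside. Two or three of block1 to block3 are present.
- block3: Oblong white wash tablet, a loose block 40 (x) x 28 (y) x 18 mm high, 30 g, flat on the mat. Origin: centre of its underside. Two or three of block1 to block3 are present.
- disc1: Round white pre-wash tablet, a loose disc 32 mm across, 16 mm high, 20 g, flat on the mat. Origin: centre of its underside. One or two of disc1 and disc2 are present.
- disc2: Round white pre-wash tablet, a loose disc 32 mm across, 16 mm high, 20 g, flat on the mat. Origin: centre of its underside. One or two of disc1 and disc2 are present.
- jar: Bystander, to be left alone: glass jar, 72 mm across, 110 mm high. Origin: centre of its underside.
- carton: Bystander, to be left alone: small cardboard carton, 70 x 100 x 60 mm high. Origin: centre of its underside.
- brush: Bystander, to be left alone: small brush, 170 mm long, up to about 30 mm high, lying crosswise in front of the drawer. Origin: near its middle.
- tape: Bystander, to be left alone: roll of tape, 90 mm across, 22 mm high. Origin: centre of its underside.
- cap: Bystander, to be left alone: bottle cap standing on the mat among the tablets, a tapering grey plug 34 mm across the foot, 28 mm across the top, 26 mm high: not a tablet. Origin: centre of its underside.
Things that resemble listed ones, but are neither listed nor needed, are in the scene too. What is shaped like the insert but red is not meant. What is shaped like the block3 but purple is not meant.

How it is judged:
By the outcome, as a careful person would: the job done as asked, in the order asked, and still so for the second after the job is handed in, with the robot touching nothing.
Of block1, block2, block3 only 2 to 3 are there at a start; the rules pass over those that are not, and their reading is None.
Of disc1, disc2 only 1 to 2 are there at a start; the rules pass over those that are not, and their reading is None.
At some moment in a run one of block1, block2, block3, disc1, disc2 may be knocked a few centimetres aside while the robot is not near it.
Once in a run the grip may slacken for a moment while it holds something.
It also fails if it takes over 210 s, if anything falls off the work surface, if the arm or the gripper's body presses on something with over 40 N, if the wrist force passes 120 N, or if a joint passes its speed limit or range.

### The arm

A 7-joint arm with a two-finger parallel gripper is mounted at the origin on the work surface. World frame = base frame: x ahead of the robot, y to its left, z up, the work surface at z = 0. Lengths are in m, angles in rad, forces in N, time in s.
With the tool pointing down it reaches from about 0.4 to 0.85 m from the base axis. Payload 6.9 kg.
Tool frame: the origin (TCP) lies midway between the tips of the shut fingers; the grasp point (between the pads) lies behind it (ctrl.pinch_z is the z of the grasp point in the tool frame, in m); z points along the fingers, y is the line along which they close (so a half turn about z gives the same grasp; the last joint's range is limited). The gripper opens to 85 mm and grips with 20 to 120 N. Pads are 22 mm wide; open, the fingers measure 114 mm over their backs; the gripper's body (76 mm by 85 mm) begins 54 mm behind the grasp point. The pads swing forward as they close: fully open they stand 13 mm farther back than shut.
Start: joints at [1.29, 0.507, -0.238, 1.5, 0.126, 1.149, -0.155], TCP at [0.235, -0.579, 0.231] pointing down, gripper open.
Joint ranges: [-3.08, 3.08], [-0.24, 2.05], [-1.43, 1.35], [0, 2.5], [-1.52, 4.66], [0.17, 1.96], [-2.89, 2.89]. Speed limits (rad/s): [2.39, 2.39, 3.14, 3.14, 3.14, 3.14, 3.14].

### API

Orientations are given as a unit quaternion [w, x, y, z].
In Python, from station import ctrl, get_state, vision, ticket, models gives the robot as it stands. Calls block until the motion is done:
- ctrl.movep(position, orientation): joint-space move of the TCP to a pose.
- ctrl.movel(position, frame=None, max_speed=0.15): straight line of the TCP; frame=None keeps the orientation; max_speed is the mean speed in m/s.
- ctrl.set_joints(angles): joint-space move.
- ctrl.ungrasp() and ctrl.close_gripper(force=None): open the fingers fully, or close them until they stop; force is the grip in N (None keeps the last).
- ctrl.pause(seconds).
- ctrl.ik(position, orientation): joint angles nearest the present ones, or None.
- get_state(): the state.
- vision.grab_frame(name): name is "scene" or "top" or "wrist"; returns (picture, depth): 384x512x3 uint8, blue, green, red; 384x512 float32, m along the optical axis (not along the pixel's ray), 0 where there is no reading.
- vision.camera_info(name): a dict with "mtx" (3x3 intrinsics, pixels), "R" (3x3) and "t" (3): a world point X has camera coordinates R X + t; the wrist camera has in their place "hand_eye" (4x4, takes a point from camera to tool coordinates, whose origin is the TCP and whose axes are the flange's). Camera axes: x right, y down, z forward; pixel columns grow to the right and rows downward; lengths in m; the calibration is good to about 2 mm. The wrist camera is an equidistant fisheye: a pixel r from the principal point sees the ray r / f radians off the axis. A picture is of the moment at which its call begins: read the wrist's pose just before it. camera_info takes no time and is no camera call.
A pose or a line that the arm cannot do raises ctrl.Unreachable and nothing moves.
- ticket.close_job(): hands the job in; it is judged then, once.
Trained networks look in the newest picture that a camera, given by its name, has taken for a name from the list of things; names that differ only in an ending like _2 or _b are one class to them, and where a whole thing is asked for, a point or a joint stands for the part that bears it (a point fixed in the world has none). Each returns a list of dicts, best first, with "p" (0 to 1); they miss things now and then, are a little off and sometimes report something else, mostly with a low value. They report only what shows in the picture. A call takes as long as a camera call. They do not tell look-alikes from the thing itself.
- models.recognise(camera, target): "point" ([column, row] in pixels, amid what is visible of it).
- models.masks_of(camera, target): "mask" (384x512 bool, what is visible of it) and "point" ([column, row] in pixels, amid what is visible of it).
The state is a dict: "time": time; "qpos": joint angles; "qd": joint speeds; "tau": joint torques, N m; "tcp_pos": TCP position; "eef_rot": TCP orientation; "contact_force": force on the tool from outside, world axes, zero at the start; "wrist_torque": the same for the moment, N m; "width": finger opening in m; "gripper_force": force on a finger pad.
Only numpy, scipy, OpenCV 4.12 (cv2) and the standard library are available. Lean on these libraries where they do the work, as an engineer would, in place of code of your own. Each camera call takes 0.05 s, during which the arm holds its last target. There are 200 camera calls.

## Working session

There is one attempt and no reset: what is moved stays moved. The work goes in short steps, each a Python script; the robot and the scene stay as the last script left them, time stands still between calls to the robot, and variables do not carry over. Pictures are saved under pics/ and viewed, at most 14 in all, crops included, and the job is handed in when it is done.

```bash
mkdir -p pics; ls
python3 - <<'E'
from station import ctrl, get_state, vision, ticket, models
import cv2, numpy as np
for n in("scene","top"):
    p,d=vision.grab_frame(n); cv2.imwrite(f"pics/{n}0.png",p); i=vision.camera_info(n)
    print(n,np.round(i["mtx"],1).tolist(),(-i["R"].T@i["t"]).round(3), i["R"].round(2).tolist())
print(vision.camera_info("wrist"), ctrl.pinch_z)
s=get_state();print(s["tcp_pos"],s["eef_rot"],s["time"],s["width"])
E
```

```text
pics
scene [[370.8, 0.0, 252.3], [0.0, 370.8, 187.7], [0.0, 0.0, 1.0]] [1.26  0.653 0.909] [[-0.69, 0.73, 0.0], [0.46, 0.44, -0.77], [-0.56, -0.53, -0.64]]
top [[355.7, 0.0, 253.3], [0.0, 355.7, 187.7], [0.0, 0.0, 1.0]] [0.443 0.027 1.094] [[0.02, -1.0, 0.01], [-0.99, -0.02, -0.16], [0.16, -0.01, -0.99]]
{'mtx': array([[297.31863964,   0.        , 253.69345568],
       [  0.        , 297.31863964, 184.17453313],
       [  0.        ,   0.        ,   1.        ]]), 'hand_eye': array([[ 7.34429901e-04, -9.62539403e-01, -2.71140845e-01,
         7.00865156e-02],
       [ 9.99999475e-01,  5.13236675e-04,  8.86694119e-04,
         7.02528116e-04],
       [-7.14318603e-04, -2.71141354e-01,  9.62539275e-01,
        -1.42680646e-01],
       [ 0.00000000e+00,  0.00000000e+00,  0.00000000e+00,
         1.00000000e+00]])} -0.0187
[ 0.23494448 -0.57869828  0.23054217] [-7.54555235e-04  9.81454343e-01  1.91694490e-01 -1.62448693e-04] 0.1 0.08514451605024202
```

View pics/top0.png

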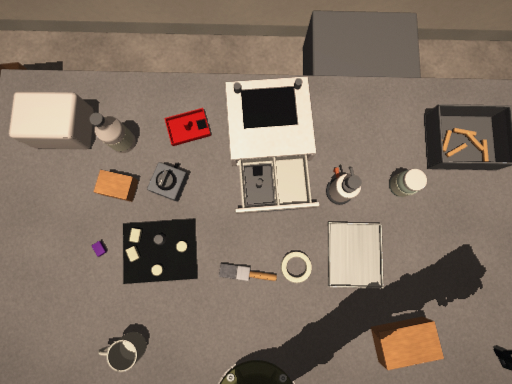

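View pics/scene0.png

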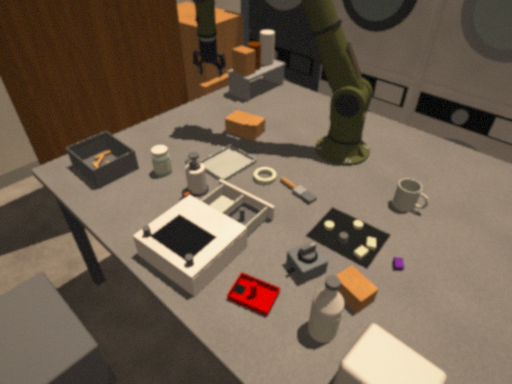

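The top view is oriented with image up = +x and left = +y.
- **Dosing console and drawer:** drawer at (276,183), grey insert in its left bay at (260,183).
- **Other targets:** drip tray (355,254), pump (345,186), knob (167,180).
- **Mat:** about (160,250), with oblongs at (135,236) and (132,254), discs at (181,246) and (157,270), and the grey cap at (158,239).

Look-alikes:
- The red tray at (188,127) could be taken for the insert. The grey one at (260,183) is right.
- The purple block at (98,248) could be taken for a tablet.
- The cap at (158,239) could be taken for a disc.
- The bottle at (115,133) and jar (408,182) could be taken for the pump, which is at (345,186).

```bash
cat > h.py <<'E'
from station import ctrl, get_state, vision, ticket, models
import cv2, numpy as np
from scipy.spatial.transform import Rotation as Ro
def cloud(cam):
    """picture and per-pixel world points (nan without depth)"""
    s=get_state(); p,d=vision.grab_frame(cam); i=vision.camera_info(cam); K=i["mtx"]
    v,u=np.mgrid[:384,:512]; x=(u-K[0,2])/K[0,0]; y=(v-K[1,2])/K[1,1]; d=np.where(d>0,d,np.nan)
    if cam=="wrist":
        r=np.hypot(x,y)+1e-9; k=np.tan(np.minimum(r,1.5))/r; c=np.stack([x*k*d,y*k*d,d],-1)
        H=i["hand_eye"]; c=c@H[:3,:3].T+H[:3,3]
        R=quat(s["eef_rot"]).as_matrix(); return p,c@R.T+s["tcp_pos"]
    c=np.stack([x*d,y*d,d],-1); return p,(c-i["t"])@i["R"]
def quat(q): return Ro.from_quat([q[1],q[2],q[3],q[0]])
def down(yaw):
    """tool pointing down, tool y (closing line) at angle yaw+90deg: tool x along yaw"""
    q=(Ro.from_euler("z",yaw)*Ro.from_quat([1,0,0,0])).as_quat(); return [q[3],q[0],q[1],q[2]]
def rect(P):
    (c,s,a)=cv2.minAreaRect(P[:,:2].astype(np.float32)*1000)
    if s[0]<s[1]: s=s[::-1]; a+=90
    return np.round(c,1)/1000,np.round(s,1),round((a+90)%180-90,1)   # centre, (long,short) mm, angle of long axis deg
E
python3 - <<'E'
from h import *
np.set_printoptions(precision=4,suppress=True)
for cam in("top","scene"):
    p,W=cloud(cam); np.save(f"{cam}.npy",W)
    for n in ["insert","drip_tray","mat","pump_top","knob_grip","drawer_front","jar","carton","brush","tape","cap","block1","disc1"]:
        for m in models.masks_of(cam,n)[:5]:
            if m["p"]<.3: continue
            P=W[m["mask"]]; P=P[~np.isnan(P[:,0])]
            if len(P)<5: continue
            z=np.percentile(P[:,2],[5,50,97]); T=P[P[:,2]>z[2]-.008]
            print(cam,n,round(m["p"],2),np.round(m["point"]),"z",z,"all",*rect(P),"top",np.median(T,0),*rect(T))
E
```

```text
top insert 0.89 [261. 184.] z [0.0145 0.0188 0.0501] all [0.6311 0.0015] [136.1  90.5] 3.4 top [0.6254 0.0011 0.07  ] [0.6263 0.0095] [115.   84.8] 13.5
top insert 0.65 [186. 125.] z [0.0006 0.0053 0.0448] all [0.8143 0.2316] [130.4 101.5] -72.7 top [0.8075 0.2259 0.0557] [0.8095 0.2274] [17.4 16.3] -78.6
top drip_tray 0.57 [355. 258.] z [0.0019 0.0055 0.0196] all [ 0.4228 -0.2957] [192.1 172.6] -1.1 top [ 0.4121 -0.3026  0.0182] [ 0.4221 -0.2913] [190.6 161. ] -0.4
top mat 0.64 [165. 253.] z [0.0006 0.0039 0.0083] all [0.4259 0.2953] [223.3 183.7] -85.5 top [0.4196 0.2873 0.004 ] [0.4254 0.2944] [223.1 183.1] -84.9
top pump_top 0.61 [163. 237.] z [0.0166 0.0291 0.0333] all [0.4582 0.2924] [26.8 24.7] 2.8 top [0.4566 0.2928 0.0298] [0.4567 0.2933] [24.9 24.3] 45.7
top pump_top 0.5 [355. 180.] z [0.1607 0.1652 0.1689] all [ 0.6237 -0.2439] [56.1 35.5] 33.0 top [ 0.6164 -0.2479  0.1655] [ 0.6227 -0.2437] [54.7 35.2] 38.2
top knob_grip 0.63 [115. 185.] z [0.0163 0.0602 0.0639] all [0.6169 0.4427] [128.8  70.9] 77.8 top [0.6135 0.4292 0.0608] [0.6142 0.4297] [101.6  70.3] 78.2
top knob_g
[... 4749 characters left out ...]
0.1176] [106.2  85.9] 62.3 top [ 0.3832 -0.1042  0.0247] [ 0.3798 -0.1094] [87.7 79.2] 43.0
scene cap 0.62 [312. 248.] z [0.063  0.0842 0.1044] all [0.5921 0.2578] [123.1  44.9] 29.7 top [0.6275 0.2787 0.102 ] [0.6269 0.2778] [45.6 13.8] -16.8
scene block1 0.64 [398. 263.] z [0.0092 0.0188 0.0221] all [0.4274 0.4767] [39.8 26.4] 35.1 top [0.4288 0.4772 0.0193] [0.4275 0.4768] [39.8 26.1] 36.7
scene block1 0.61 [371. 243.] z [0.0059 0.0216 0.0259] all [0.4062 0.371 ] [57.5 26.8] 27.5 top [0.4139 0.3758 0.0225] [0.4117 0.3746] [44.7 25.6] 28.6
scene disc1 0.65 [358. 224.] z [0.0085 0.02   0.0238] all [0.3678 0.3019] [27.4 27.4] -81.1 top [0.3688 0.3008 0.0207] [0.3674 0.3019] [26.5 26.3] -76.1
```

The heights agree with the listing: post top 70 mm, pump 165, knob 101, tablets 19–22. The console's x axis is yawed about 5.8°. Next I move over the drawer and check the grey insert from near.

```bash
cat >> h.py <<'E'
def pick_yaw(pos,yaws):
    q0=get_state()["qpos"]; best=None
    for y in yaws:
        q=ctrl.ik(pos,down(y))
        if q is None: continue
        c=np.abs(np.array(q)-q0).max()
        if best is None or c<best[0]: best=(c,y)
    if best is None: raise RuntimeError(f"no ik {pos}")
    return best[1]
def over(pos,yaw,half=True):
    y=pick_yaw(pos,[yaw,yaw+np.pi] if half else [yaw]); ctrl.movep(pos,down(y)); return y
def st(*a):
    s=get_state(); print(*a,"t",round(s["time"],1),"tcp",s["tcp_pos"].round(4),"w",round(s["width"],4),"F",np.round(s["contact_force"],1),"g",np.round(s["gripper_force"],1),"q7",round(s["qpos"][6],2))
D=np.deg2rad
E
python3 - <<'E'
from h import *
np.set_printoptions(precision=4,suppress=True)
s=get_state()["tcp_pos"]
print("lift"); ctrl.movel([s[0],s[1],.32])
print(over([.60,-.0,.27],D(5.8+90)))
p,W=cloud("wrist"); cv2.imwrite("pics/w1.png",p); st()
for m in models.masks_of("wrist","insert")[:3]:
    P=W[m["mask"]]; P=P[~np.isnan(P[:,0])]; T=P[P[:,2]>.062]
    print(m["p"],m["point"],rect(P),np.percentile(P[:,2],[5,50,99]), len(T) and (T.mean(0),np.median(T,0),rect(T)))
# post: any point z .062-.076 near
M=(np.abs(W[...,2]-.07)<.006)&(np.hypot(W[...,0]-.625,W[...,1]-.002)<.03); print("post",W[M].mean(0),rect(W[M]),M.sum())
E
```

```text
lift
1.6720254234105676
t 4.7 tcp [ 0.6001 -0.0014  0.2699] w 0.0849 F [0.  0.6 0.5] g 0.0 q7 -0.35
0.96 [272.5, 155.5] (array([0.6258, 0.0011]), array([129.6,  90.3]), 5.8) [0.016  0.0177 0.0706] (array([0.6271, 0.0018, 0.07  ]), array([0.627 , 0.0018, 0.0703]), (array([0.6272, 0.0016]), array([17.6, 17.4]), -57.2))
0.58 [411.4, 31.1] (array([0.815, 0.214]), array([96.1, 90.2]), -72.5) [0.0022 0.0053 0.0567] 0
0.29 [264.0, 210.4] (array([ 0.6233, -0.054 ]), array([260.6, 171.8]), -84.8) [0.0132 0.0277 0.067 ] (array([ 0.5559, -0.0395,  0.0657]), array([ 0.5549, -0.0337,  0.0657]), (array([ 0.6254, -0.0439]), array([241.7, 152.5]), -84.5))
post [0.6271 0.0018 0.07  ] (array([0.6272, 0.0016]), array([17.6, 17.4]), -57.2) 198
```

View pics/w1.png

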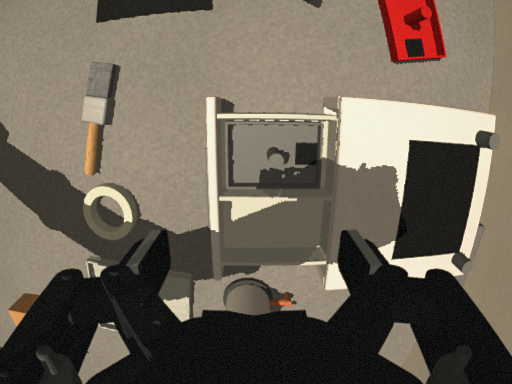

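The wrist picture shows the grey insert with its post at (272,155). The red look-alike is apart at (415,30). The post is at (0.627, 0.002) with its top at 0.070, as expected.

Run:
```python
from h import *
np.set_printoptions(precision=4,suppress=True)
p,W=cloud("wrist"); np.save("w1.npy",W)
a=D(5.6); ex=np.array([np.cos(a),np.sin(a)]); ey=np.array([-ex[1],ex[0]])
P=W.reshape(-1,3); P=P[~np.isnan(P[:,0])]
X=P[:,:2]@ex; Y=P[:,:2]@ey
# walls in drawer frame
M=(np.abs(P[:,2]-.058)<.005)&(X>.575)&(X<.68)&(Y>-.2)&(Y<.06)
h,e=np.histogram(Y[M],np.arange(-.2,.06,.0025)); print("walls Y",[(round(e[i],4),int(h[i])) for i in range(len(h)) if h[i]>15])
M=(np.abs(P[:,2]-.066)<.004)&(X>.5)&(X<.62)&(Y>-.2)&(Y<.1)
print("front x",np.percentile(X[M],[3,50,97]),"y",np.percentile(Y[M],[1,99]),rect(P[M]))
M=(np.abs(P[:,2]-.09)<.006)&(X>.6)&(X<.8); print("console edge x",np.percentile(X[M],[1,2,5]))
s=get_state()["tcp_pos"]; R=quat(get_state()["eef_rot"]); 
x,y=.6271,.0018
ctrl.movel([x,y,.12]); ctrl.movel([x,y,.041],max_speed=.08); st("at"); ctrl.close_gripper(50); st("closed")
ctrl.movel([x,y,.20]); st("lifted")
```

```text
walls Y [(np.float64(-0.115), 59), (np.float64(-0.1125), 155), (np.float64(-0.11), 202), (np.float64(-0.0125), 48), (np.float64(-0.01), 183), (np.float64(-0.0075), 183)]
front x [0.543  0.549  0.5544] y [-0.1972  0.0141] (array([ 0.5863, -0.0356]), array([215.3,  77.7]), -85.3)
console edge x [0.6945 0.6949 0.6968]
at t 7.1 tcp [0.6275 0.002  0.0415] w 0.0852 F [-0.  -0.6 -0.2] g 0.0 q7 -0.53
closed t 7.8 tcp [0.6272 0.0018 0.0413] w 0.0165 F [-1.  -0.8  3.5] g 48.7 q7 -0.53
lifted t 9.0 tcp [0.6266 0.0015 0.199 ] w 0.0164 F [ 0.3  0.2 -1.1] g 48.7 q7 -0.4
```

Run:
```python
from h import *
q=down(D(90)+ (0 if get_state()["qpos"][6]<3 else 0))
x,y=.422,-.2925
ctrl.movel([x,y,.20],q,max_speed=.2); st("over")
if get_state()["width"]>.012:
    ctrl.movel([x,y,.06],max_speed=.12); st("low"); ctrl.movel([x,y,.032],max_speed=.05); st("down"); 
    ctrl.ungrasp(); st("open"); ctrl.movel([x,y,.14])
    p,W=cloud("wrist"); cv2.imwrite("pics/w2.png",p); st()
    for m in models.masks_of("wrist","insert")[:2]:
        P=W[m["mask"]]; P=P[~np.isnan(P[:,0])]; print(m["p"],m["point"],rect(P),np.percentile(P[:,2],[5,50,98]))
```

```text
over t 10.9 tcp [ 0.4226 -0.2916  0.2001] w 0.0164 F [ 0.7  0.1 -0.2] g 48.7 q7 0.1
low t 12.2 tcp [ 0.4225 -0.2927  0.0606] w 0.0164 F [ 0.3  0.9 -1. ] g 48.7 q7 -0.1
down t 12.9 tcp [ 0.4219 -0.2923  0.0316] w 0.0164 F [ 0.8  0.2 -1. ] g 48.7 q7 -0.14
open t 13.6 tcp [ 0.422  -0.2925  0.032 ] w 0.0851 F [-0.3 -0.5 -0.4] g 0.0 q7 -0.14
t 14.5 tcp [ 0.4213 -0.2924  0.1391] w 0.0856 F [ 0.   1.2 -0.3] g 0.0 q7 0.02
0.8 [253.0, 176.1] (array([ 0.4238, -0.298 ]), array([126.3, 100.2]), -0.5) [0.0061354  0.00768778 0.05988553]
```

View pics/w2.png

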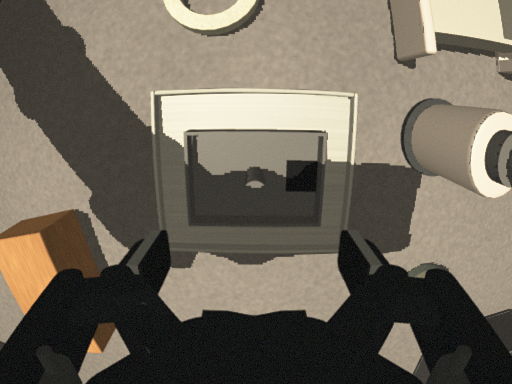

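The insert sits flat inside the drip tray, with its post at (255,178). Tablets next.

```bash
cat >> h.py <<'E'
def tablets(show=None):
    """white things 13-30 mm high on and round the mat: (kind, xy, angle of long axis)"""
    p,W=cloud("wrist"); hsv=cv2.cvtColor(p,cv2.COLOR_BGR2HSV)
    M=(W[...,2]>.013)&(W[...,2]<.030)&(hsv[...,2]>130)&(hsv[...,1]<110)&(abs(W[...,0]-.42)<.2)&(abs(W[...,1]-.32)<.22)
    n,L,S,_=cv2.connectedComponentsWithStats(M.astype(np.uint8)); out=[]
    for i in range(1,n):
        if S[i,4]<60: continue
        P=W[L==i]; z=np.median(P[:,2]); c,s,a=rect(P[abs(P[:,2]-z)<.004])
        out.append(("block" if s[0]>35 else "disc",c,a,s,round(z,4),S[i,4]))
    if show: cv2.imwrite(show,p)
    return out
E
python3 - <<'E'
from h import *
s=get_state()["tcp_pos"]; ctrl.movel([s[0],s[1],.27])
print(over([.40,.28,.27],D(90))); 
for t in tablets("pics/w3.png"): print(t)
st()
for n in("block1","disc1"):
    for m in models.recognise("wrist",n)[:4]: print(n,round(m["p"],2),np.round(m["point"]))
E
```

```text
1.5707963267948966
('block', array([0.4148, 0.3732]), 26.5, array([40.1, 28.2]), np.float64(0.0209), np.int32(639))
('block', array([0.4697, 0.3693]), -6.6, array([40.8, 27.7]), np.float64(0.021), np.int32(618))
('disc', array([0.3696, 0.2982]), 18.1, array([30.5, 30.2]), np.float64(0.019), np.int32(428))
('disc', array([0.4579, 0.2961]), -88.4, array([26.7, 26.5]), np.float64(0.0288), np.int32(304))
('disc', array([0.4392, 0.229 ]), 30.0, array([30.9, 30.7]), np.float64(0.0192), np.int32(406))
('block', array([0.371 , 0.1068]), -4.5, array([38.6, 15.5]), np.float64(0.0176), np.int32(200))
t 17.7 tcp [0.4007 0.2792 0.2698] w 0.0851 F [ 0.7 -0.9 -1. ] g 0.0 q7 -1.31
block1 0.85 [263.  80.]
block1 0.69 [304.  89.]
disc1 0.77 [233. 136.]
disc1 0.64 [276. 187.]
```

View pics/w3.png

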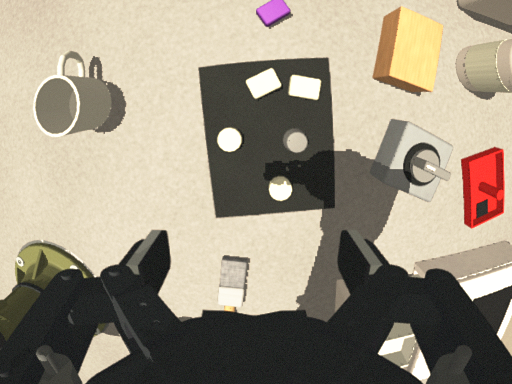

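The mat holds oblongs at (263,83) and (304,88), discs at (229,139) and (280,188), and the cap at (295,140), which is 29 mm high and so excluded. The brush's ferrule at (232,280) is a false hit. Picking the first oblong.

```bash
cat >> h.py <<'E'
A=D(5.7); EX=np.array([np.cos(A),np.sin(A)]); EY=np.array([-EX[1],EX[0]])
def dw(X,Y): return X*EX+Y*EY
def look():
    over([.40,.28,.25],D(90)); return [t for t in tablets() if .015<t[4]<.025 and not(t[1][1]<.14 and t[1][0]<.42)]
def pick(c,yaw,zg=.005):
    y=over([*c,.12],yaw); ctrl.movel([*c,zg],max_speed=.12); st("low"); ctrl.close_gripper(45); st("grip")
    ctrl.movel([*c,.17],max_speed=.2); st("lifted"); return get_state()["width"]
def place(X,Y,z=.021):
    c=dw(X,Y); over([*c,.17],A+np.pi/2); w=get_state()["width"]; st("over")
    if w<.015: return False
    ctrl.movel([*c,z],max_speed=.12); st("down"); ok=get_state()["width"]>.015; ctrl.ungrasp(); ctrl.movel([*c,.17],max_speed=.2); return ok
E
python3 - <<'E'
from h import *
w=pick([.4697,.3693],D(-6.6))
if w>.02: print(place(.627,-.0595+.022))
for t in look(): print(t)
E
```

```text
low t 20.0 tcp [0.4699 0.3698 0.0058] w 0.0859 F [-0.1  0.6 -0.1] g 0.0 q7 -0.26
grip t 20.5 tcp [0.4698 0.3695 0.0054] w 0.0268 F [-0.4 -1.5  4.2] g 45.5 q7 -0.26
lifted t 21.5 tcp [0.4696 0.3685 0.1686] w 0.027 F [0.5 1.  0.5] g 45.0 q7 -0.07
over t 22.9 tcp [0.6272 0.0271 0.1702] w 0.0269 F [-0.4  0.4 -0.8] g 45.0 q7 -0.65
down t 24.3 tcp [0.6281 0.0252 0.0219] w 0.0265 F [-0.4  0.4 -0. ] g 45.0 q7 -0.79
True
('block', array([0.4149, 0.3733]), 27.4, array([40.3, 28.1]), np.float64(0.0209), np.int32(707))
('disc', array([0.3696, 0.2987]), 88.7, array([30.7, 29.4]), np.float64(0.0189), np.int32(473))
('disc', array([0.4395, 0.2291]), -1.2, array([30.9, 30.1]), np.float64(0.0192), np.int32(439))
```

```bash
cat > run.py <<'E'
from h import *
nb,nd=1,0; left=[.022,-.022,0]; right=[-.02,.02]
for k in range(5):
    T=look()
    if k==0 and False: pass
    if not T: break
    b=[t for t in T if t[0]=="block"]; t=(b or T)[0]; print(t)
    w=pick(t[1],D(t[2]) if b else D(95))
    if w<.02: print("missed"); continue
    if b: ok=place(.627,-.0595+left[nb]); nb+=ok
    else: ok=place(.627,-.1585+right[nd]); nd+=ok
    print(ok)
    if not ok: break
p,W=cloud("wrist")
over([.55,-.03,.27],A+np.pi/2); p,W=cloud("wrist"); cv2.imwrite("pics/w4.png",p); st(); print(look())
E
python3 run.py
```

```text
('block', array([0.415 , 0.3733]), 26.2, array([40.8, 28.5]), np.float64(0.0209), np.int32(705))
low t 29.6 tcp [0.4153 0.3737 0.0057] w 0.0856 F [ 0.2 -0.5  0.3] g 0.0 q7 -2.55
grip t 30.2 tcp [0.4152 0.3735 0.0054] w 0.0269 F [-1.  -1.4  4.3] g 45.1 q7 -2.55
lifted t 31.2 tcp [0.4147 0.3725 0.1689] w 0.027 F [ 0.1 -0.1 -1.2] g 44.6 q7 -2.36
over t 32.8 tcp [ 0.6316 -0.0171  0.1693] w 0.0268 F [ 0.2 -0.7  0.1] g 44.5 q7 -2.84
down t 34.2 tcp [ 0.6326 -0.0189  0.0218] w 0.0266 F [ 0.1 -0.2 -0.1] g 44.5 q7 -2.78
True
('disc', array([0.3696, 0.2983]), 89.9, array([32.2, 28.2]), np.float64(0.019), np.int32(470))
low t 39.2 tcp [0.3701 0.2986 0.0056] w 0.0855 F [-0.1  1.2  1. ] g 0.0 q7 -1.05
grip t 39.8 tcp [0.3697 0.2983 0.0055] w 0.0301 F [-1.4 -1.1  6.3] g 44.0 q7 -1.05
lifted t 40.8 tcp [0.3692 0.2977 0.1691] w 0.03 F [-0.4 -0.  -1.2] g 44.5 q7 -0.87
over t 42.5 tcp [ 0.6417 -0.1131  0.1701] w 0.0298 F [ 0.4  0.2 -0.1] g 44.4 q7 0.04
down t 43.9 tcp [ 0.6422 -0.1154  0.0218] w 0.0297 F [-0.4  0.2  0.3] g 44.4 q7 -0.02
True
('disc', array([0.4386, 0.229 ]), 45.9, array([31.2, 30.5]), np.float64(0.0191), np.int32(444))
low t 48.9 tcp [0.439  0.2294 0.0057] w 0.0854 F [0.8 0.9 0.2] g 0.0 q7 -0.88
grip t 49.5 tcp [0.4387 0.229  0.0055] w 0.0298 F [-1.1 -1.3  6. ] g 44.0 q7 -0.88
lifted t 50.5 tcp [0.4381 0.2285 0.1691] w 0.0305 F [0.2 0.2 0. ] g 44.5 q7 -0.71
over t 51.8 tcp [ 0.6374 -0.0731  0.17  ] w 0.03 F [-0.2  1.1 -0.6] g 44.4 q7 -0.06
down t 53.2 tcp [ 0.6382 -0.0755  0.0218] w 0.0301 F [0.8 0.7 0.4] g 44.4 q7 -0.14
True
t 57.7 tcp [ 0.5498 -0.0281  0.2701] w 0.0855 F [-0.   0.1  0.5] g 0.0 q7 -0.09
[]
```

View pics/w4.png

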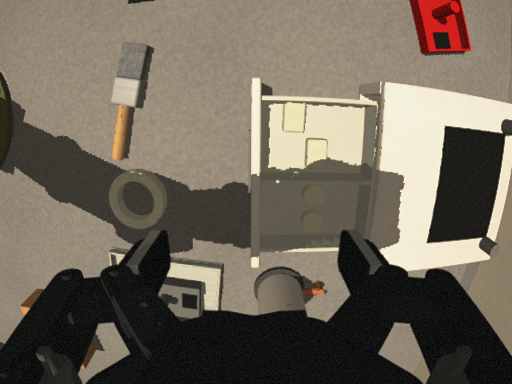

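All the tablets are in: oblongs at (294,118) and (316,150) in the left bay, discs at (313,193) and (312,220) in the right. Next, the pump.

```bash
cat > pump.py <<'E'
from h import *
c=[.6145,-.247]
ctrl.close_gripper(40)
over([.60,-.2,.27],A+np.pi/2)
p,W=cloud("wrist"); M=(abs(W[...,2]-.166)<.006)&(np.hypot(W[...,0]-c[0],W[...,1]-c[1])<.06)
n,L,S,C=cv2.connectedComponentsWithStats(cv2.erode(M.astype(np.uint8),np.ones((9,9)))); i=1+S[1:,4].argmax() if n>1 else 0
print(W[M].mean(0).round(4),rect(W[M]),M.sum(), W[L==i].mean(0).round(4) if i else None, rect(W[L==i]) if i else None)
over([*c,.22],A+np.pi/2); ctrl.movel([*c,.172],max_speed=.08)
for k in range(2):
    z=.166
    while z>.138:
        ctrl.movel([*c,z],max_speed=.03); f=get_state()["contact_force"][2]
        if f>18: break
        z-=.002
    ctrl.pause(.3); st("pressed",round(z,3))
    ctrl.movel([*c,.18],max_speed=.06); ctrl.pause(.5); st("up")
ctrl.movel([*c,.27])
E
python3 pump.py
```

```text
[ 0.6343 -0.24    0.1629] (array([ 0.6302, -0.2405]), array([51.5, 13.2]), -14.0) 310 None None
pressed 0.14 t 66.8 tcp [ 0.6149 -0.2471  0.143 ] w -0.0001 F [-5.6  1.8 21.2] g 11.0 q7 0.19
up t 68.1 tcp [ 0.6145 -0.247   0.18  ] w 0.0003 F [ 0.2 -0.6  0.1] g 0.0 q7 0.2
pressed 0.14 t 72.3 tcp [ 0.6149 -0.2471  0.143 ] w -0.0003 F [-5.1  1.7 21.5] g 10.9 q7 0.19
up t 73.6 tcp [ 0.6145 -0.247   0.18  ] w -0.0003 F [-0.3  0.3 -0.7] g 0.0 q7 0.2
```

The head stopped at 0.143 both times, which is exactly the 22 mm stop, and came up after each stroke. Now I push the drawer.

```bash
cat > push.py <<'E'
from h import *
z=.036; Y=-.107
s=get_state()["tcp_pos"]; ctrl.movel([.50,-.12,.27])
print(over([*dw(.50,Y),.22],A)); ctrl.movel([*dw(.50,Y),z],max_speed=.15); st("down")
X=.515; hit=0
while X<.70:
    ctrl.movel([*dw(X,Y),z],max_speed=.06 if X<.655 else .03); f=get_state()["contact_force"][:2]@EX
    if f<-15: break
    X+=.02 if X<.645 else .003
ctrl.pause(.2); st("shut?",round(X,3),round(get_state()["tcp_pos"][:2]@EX,4))
ctrl.movel([*dw(X-.06,Y),z],max_speed=.15); ctrl.movel([*dw(X-.08,Y),.27],max_speed=.2)
over([.58,.02,.27],A+np.pi/2); p,W=cloud("wrist"); cv2.imwrite("pics/w5.png",p)
np.save("w5.npy",W); st()
E
python3 push.py
```

```text
3.24107642095347
down t 78.2 tcp [ 0.5086 -0.0568  0.0367] w 0.0002 F [0.4 0.1 0.2] g 0.0 q7 1.07
shut? 0.673 0.6696 t 84.0 tcp [ 0.6769 -0.04    0.0359] w -0.0001 F [-13.8  -0.9   9.1] g 7.4 q7 1.19
t 87.0 tcp [0.58   0.0196 0.2696] w 0.0004 F [-0.5  0.5 -0.3] g 0.0 q7 2.56
```

View pics/w5.png

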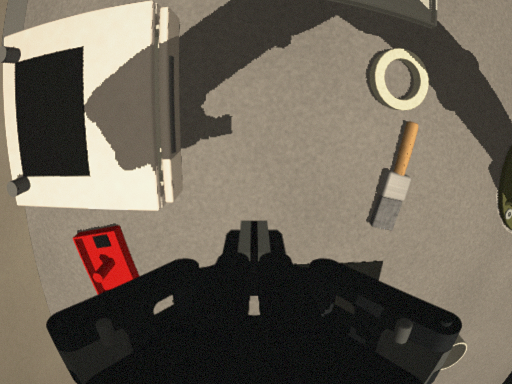

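Run:
```python
from h import *
W=np.load("w5.npy"); P=W.reshape(-1,3); P=P[~np.isnan(P[:,0])]; X=P[:,:2]@EX; Y=P[:,:2]@EY
for z in(.066,.09):
    M=(abs(P[:,2]-z)<.004)&(X>.64)&(X<.72)&(abs(Y+.107)<.1); print(z,M.sum(),np.percentile(X[M],[2,50,98]).round(4))
    for lo in (-.2,-.14,-.06): 
        m=M&(Y>lo)&(Y<lo+.05); print(lo,m.sum() and (X[m].min().round(4),X[m].max().round(4)))
W=np.load("w1.npy"); P=W.reshape(-1,3); P=P[~np.isnan(P[:,0])]; X=P[:,:2]@EX; Y=P[:,:2]@EY
M=(abs(P[:,2]-.066)<.004)&(X>.5)&(X<.58); print("before",np.percentile(X[M],[2,50,98]).round(4))
# knob, close look
over([.56,.28,.25],D(90)); p,W=cloud("wrist")
M=(abs(W[...,2]-.101)<.005)&(np.hypot(W[...,0]-.63,W[...,1]-.277)<.05); print("knob",rect(W[M]),W[M].mean(0).round(4),M.sum())
ctrl.ungrasp(); p,W=cloud("wrist"); cv2.imwrite("pics/w6.png",p[:, :]); st()
```

```text
0.066 1563 [0.6819 0.6871 0.6935]
-0.2 (np.float64(0.6795), np.float64(0.6944))
-0.14 (np.float64(0.6809), np.float64(0.6943))
-0.06 (np.float64(0.6797), np.float64(0.6945))
0.09 3743 [0.6941 0.7061 0.7195]
-0.2 (np.float64(0.6933), np.float64(0.72))
-0.14 (np.float64(0.6936), np.float64(0.7199))
-0.06 (np.float64(0.6937), np.float64(0.72))
before [0.5426 0.5488 0.5621]
knob (array([0.6296, 0.2757]), array([46.5, 12.4]), -20.0) [0.629  0.2753 0.1008] 532
t 88.9 tcp [0.56 0.28 0.25] w 0.0856 F [-0.3 -0.1 -0.7] g 0.0 q7 2.09
```

View pics/w6.png

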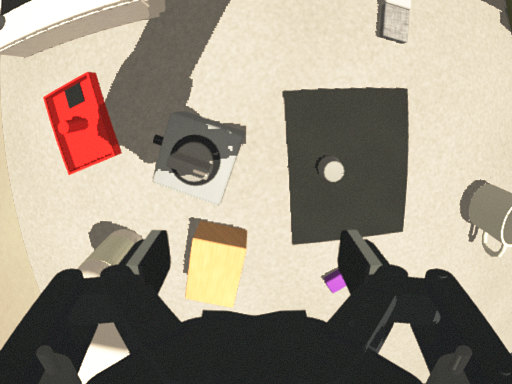

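The drawer is shut flush: the panel's back is at 0.6935 and the console edge at 0.694. The knob bar is seen at (190,160): centre (0.6295, 0.2756), -20°, top at 101 mm.

```bash
cat > knob.py <<'E'
from h import *
c=[.6295,.2756]; z=.073
best=None
for y in(-20,160,-200):
    q=ctrl.ik([*c,.15],down(D(y)))
    if q is not None: print(y,round(q[6],2)); best=(q[6],y) if q[6]<1.4 and (best is None or abs(q[6])<abs(best[0])) else best
y=best[1]; ctrl.movep([*c,.15],down(D(y))); st("over"); ctrl.movel([*c,z],max_speed=.08); st("low")
ctrl.close_gripper(40); st("grip"); s=get_state(); t0=s["wrist_torque"][2]; q0=np.array(s["qpos"])
R0=quat(s["eef_rot"])
for a in [*np.arange(.1,1.15,.1),*np.arange(1.15,1.36,.03)]:
    q=q0.copy(); q[6]+=a; ctrl.set_joints(q); s=get_state(); t=s["wrist_torque"][2]-t0
    ang=np.rad2deg((quat(s["eef_rot"])*R0.inv()).as_rotvec()[2]); print(round(a,2),round(t,3),round(ang,1),s["tcp_pos"].round(4))
    if a>1.1 and abs(t)>.5: break
ctrl.pause(.4); ctrl.ungrasp(); ctrl.pause(.7); st("open")
s=get_state()["tcp_pos"]; ctrl.movel([s[0],s[1],.25])
p,W=cloud("wrist"); M=(abs(W[...,2]-.101)<.005)&(np.hypot(W[...,0]-.63,W[...,1]-.277)<.05); print("knob",rect(W[M]),M.sum())
E
python3 knob.py
```

```text
-20 -1.68
160 0.45
-200 0.45
over t 90.4 tcp [0.6293 0.2759 0.1502] w 0.0854 F [-0.   0.2  0.4] g 0.0 q7 0.45
low t 91.5 tcp [0.6298 0.2759 0.0736] w 0.0851 F [-0.1 -0.6  0.4] g 0.0 q7 0.41
grip t 92.2 tcp [0.6296 0.2758 0.0732] w 0.0111 F [0.9 1.2 1.7] g 41.1 q7 0.41
0.1 -1.414 5.5 [0.6297 0.2759 0.0733]
0.2 -1.541 11.1 [0.631  0.2755 0.0735]
0.3 -2.92 16.7 [0.631  0.2756 0.0736]
0.4 -4.362 22.3 [0.6311 0.2757 0.0737]
0.5 -5.883 27.8 [0.6311 0.2758 0.0738]
0.6 -7.601 33.3 [0.6311 0.2759 0.0739]
0.7 -9.209 38.8 [0.6312 0.276  0.074 ]
0.8 -10.982 44.3 [0.6312 0.2761 0.074 ]
0.9 -12.799 49.8 [0.6312 0.2763 0.0741]
1.0 -14.615 55.3 [0.6312 0.2764 0.0741]
1.1 -16.46 60.8 [0.6312 0.2765 0.0741]
1.15 -17.382 63.5 [0.6312 0.2766 0.0741]
open t 96.9 tcp [0.6296 0.2758 0.0732] w 0.0858 F [-0.6  0.7 -0. ] g 0.0 q7 1.56
knob (array([0.6301, 0.2759]), array([45.8, 12.2]), -19.3) 549
```

In this arm, increasing joint 7 turns counter-clockwise, so the pads slipped on the bar against its rest stop. The knob still stands at rest (-19°). I'll regrip and turn the other way, with an early abort on torque.

```bash
sed -i 's/q\[6\]+=a/q[6]-=a/; s/if a>1.1 and abs(t)>.5: break/if abs(t)>(.8 if a>1.1 else 1.5): break/; s/movep(\[\*c,.15\]/movep([*c,.15]/' knob.py; sed -i 's/^c=.*/c=[.6298,.2757]; z=.073/' knob.py
cat >> knob.py <<'E'
cv2.imwrite("pics/w7.png",p)
E
python3 knob.py
```

```text
-20 -1.68
160 0.61
-200 0.61
over t 99.3 tcp [0.6299 0.2759 0.1501] w 0.0856 F [ 0.2 -0.2  0.7] g 0.0 q7 0.61
low t 100.4 tcp [0.6302 0.2759 0.0736] w 0.0852 F [ 0.5 -0.1 -0.1] g 0.0 q7 0.59
grip t 101.0 tcp [0.6299 0.2758 0.0732] w 0.0116 F [-1.  -0.2  1.8] g 40.9 q7 0.59
0.1 -0.069 -5.6 [0.6298 0.2757 0.0732]
0.2 0.039 -11.2 [0.6298 0.2755 0.0732]
0.3 0.058 -16.9 [0.6297 0.2755 0.0732]
0.4 0.08 -22.6 [0.6296 0.2753 0.0732]
0.5 0.054 -28.3 [0.6295 0.2753 0.0732]
0.6 0.082 -34.1 [0.6294 0.2752 0.0732]
0.7 0.088 -39.8 [0.6293 0.2752 0.0731]
0.8 0.073 -45.5 [0.6292 0.2751 0.0732]
0.9 0.137 -51.3 [0.6291 0.275  0.0731]
1.0 0.112 -57.0 [0.6289 0.275  0.0732]
1.1 0.138 -62.7 [0.6288 0.275  0.0731]
1.15 0.153 -65.5 [0.6287 0.275  0.0731]
1.18 0.091 -67.3 [0.6287 0.275  0.0731]
1.21 0.199 -69.0 [0.6286 0.275  0.0731]
1.24 0.763 -70.6 [0.6286 0.275  0.0731]
1.27 1.097 -72.3 [0.6286 0.275  0.0732]
open t 106.8 tcp [0.6299 0.2758 0.0731] w 0.0856 F [-0.9 -0.9 -0.5] g 0.0 q7 -0.68
knob (array([0.6301, 0.2758]), array([46.1, 12.2]), -19.2) 551
```

View pics/w7.png

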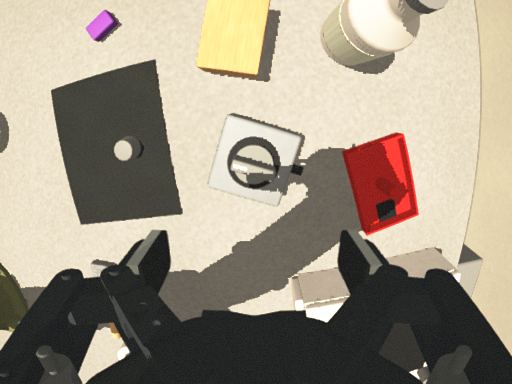

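The torque rose sharply at 1.2 rad, so the stop was reached. The bar at (253,165) has sprung back to -19°, the mat holds only the cap, and the gripper is clear.

```bash
python3 -c "
from h import *
st(); print(ticket.close_job())"
```

```text
t 108.2 tcp [0.6295 0.2755 0.2489] w 0.0854 F [ 0.3 -0.6  1.2] g 0.0 q7 -0.63
the job is handed in; nothing more can be done
None
```

I handed the job in at 108 s with every step done in the order asked; the one slip was a first twist of the start knob the wrong way, against its rest stop, before I turned it clockwise to its stop and it sprang back.

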